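# Punch the drill spot on a badge bracket

## Task

Slide the aluminium bracket along the bench, flat and never lifted, until it lies flush against both the side fence and the end stop of the blue marking stand, with its red cross under the punch. Then press the punch's red head straight down until you feel its hidden spring snap, without crushing on past it, and let the head rise fully again. Leave the bracket seated against both fences and leave the three loose badges and the bottle where they are.

Things in the scene. Friction and masses are not known exactly. Their poses are not given: they have to be found in the camera images.
- stand: Blue marking stand, bolted to the bench; origin on the bench straight below the punch. The bracket slides in along its +x, which points to the robot's left (world +y) within 0.4 rad; its +y side faces the robot. Sides +y and -x are open. A 38 mm wide arm from a column behind the end stop carries the punch; a dark nose, 24 mm diameter, hangs from the arm, its lower end 11 mm above the bench.
- punch_axis (a point): The point on the bench straight below the punch tip (the stand's origin).
- side_fence (a point): Middle of the top edge of the side fence's inner face. The fence is 14 mm high, its inner face at y = -45 mm in the stand's frame, from x = -138 to +52 mm.
- end_stop (a point): Point on the top edge of the end stop's inner face. The stop is 14 mm high, its inner face at x = +50 mm in the stand's frame, from y = -59 to +45 mm.
- overarm_end (a point): Free end of the stand's arm, on its top face: x = -16 mm, z = 75 mm in the stand's frame. The arm spans z = 50 to 75 mm, from here to the column at x = 82 to 118 mm.
- bracket: Loose aluminium bracket blank, 0.25 to 0.45 kg, 180 mm long (x) by 90 mm wide (y), base 6 mm thick; origin at the centre of its underside, z up. It starts flat on the bench behind and to the open side of its seat, turned up to 0.25 rad. Seated, its front end (x = +90) touches the end stop, its plain -y side the side fence, and its origin is at x = -40 mm, y = 0 in the stand's frame, axes parallel.
- rear_flange (a point): Middle of the outer face of the upturned flange at the bracket's rear end (x = -90 mm in its frame, outward is -x), 90 mm wide, 6 mm thick, top 25 mm above the bench.
- side_flange (a point): Middle of the outer face of the upturned flange on the bracket's +y side (y = +45 mm, from x = -84 to +16 mm in its frame, outward is +y), 6 mm thick, top 25 mm above the bench.
- spot (a point): Centre of the red cross (26 mm) that marks the drill spot on top of the bracket's base: at x = +40 mm, y = 0, z = 6 mm in the bracket's frame.
- punch_core: Steel core of the punch with its tip, hidden inside the nose and arm; the tip points straight down over the stand's origin and slides only up and down. Above the arm, all that shows is a 20 mm brass barrel with the red head.
- head_top (a point): Centre of the flat top of the red head (42 mm diameter, 14 mm thick), 150 mm above the bench when up. The head moves straight down only.
- stroke (a joint): How far the head is pushed down, m: 0 up, at most 0.052; a light spring (under 7 N) lifts it again. The punch's setting is hidden and differs every time: it meets the seated bracket after 6 to 30 mm of stroke. Over about 8 mm more the push builds up to 13 to 20 N in all; then the spring snaps and the push drops at once by some 4 N or more. Some 8 mm beyond the snap the punch goes solid.
- catch (a joint): The hidden catch inside the punch, rad: 0 cocked; it stays near 0 (under 0.3) until the snap, then at once folds to 0.6 or more and the punch's point strikes the bracket. It cocks itself again when the head rises.
- badge1: Loose black teardrop badge with a silver disc, 68 x 56 x 12 mm, a bystander; origin under the round part.
- badge2: Another such badge, a bystander.
- badge3: Another such badge, a bystander.
- bottle: Blue bottle, 60 mm diameter, 190 mm high, a bystander; origin at the centre of its base.
Not all that is in view belongs to the job. Of the things shaped like the bracket, the aluminium one is meant.

How it is judged:
By the outcome, as a careful person would: the job done as asked, in the order asked, and still so for the second after the job is handed in, with the robot touching nothing.
It also fails if it takes over 72 s, if anything falls off the work surface, if the arm or the gripper's body presses on something with over 40 N, if the wrist force passes 120 N, or if a joint passes its speed limit or range.

## Robot

A 6-joint arm with a two-finger parallel gripper is mounted at the origin on the work surface. World frame = base frame: x ahead of the robot, y to its left, z up, the work surface at z = 0. Lengths are in mm, angles in rad, forces in N, time in s.
With the tool pointing down it reaches from about 275 to 1000 mm from the base axis. Payload 8.4 kg.
Tool frame: the origin (TCP) lies midway between the tips of the shut fingers; the grasp point (between the pads) lies 19 mm behind it; z points along the fingers, y is the line along which they close (so a half turn about z gives the same grasp; the last joint's range is limited). The gripper opens to 85 mm and grips with 20 to 120 N. Pads are 22 mm wide; open, the fingers measure 114 mm over their backs; the gripper's body (76 mm by 85 mm) begins 54 mm behind the grasp point. The pads swing forward as they close: fully open they stand 13 mm farther back than shut.
Start: joints at [1.144, 0.353, 1.633, -0, 1.155, -0.002], TCP at [257.585, 569.454, 231.281] pointing down, gripper open.
Joint ranges: [-2.63, 2.63], [-0.92, 2.1], [0.06, 2.66], [-1.3, 4.44], [0, 2.69], [-3.02, 3.02]. Speed limits (rad/s): [2.22, 2.22, 2.79, 3.14, 3.14, 3.14].

## Interface

Orientations are given as [roll, pitch, yaw] about the fixed x, y, z axes, in that order (R = Rz(yaw) Ry(pitch) Rx(roll)).
In Python, from rig import telemetry, optics, r gives the robot as it stands.
- The arm moves only by the tool play_rows, never from a script. Its arguments are lists of equal length, an entry for each row: "dp": the shift along the tool's x, y, z in units of 40 mm (1.0 is 40 mm), a list of three; "rot": the turn, a rotation vector about the tool's x, y, z in units of 6 degrees (1.0 is 6 degrees), a list of three. In form: {"dp": [[tx, ty, tz], ...], "rot": [[ax, ay, az], ...]}. A call has 1 to 5 rows; each row is the pose to reach, as a shift and turn from the pose commanded when the call began, along the tool's axes at that moment; what a row does not reach only later rows make up. A row lasts 1/12 s, in which the tool goes at most 41.7 mm and 7.16 degrees, less where a joint would pass 70% of its speed; a pose out of reach is approached as far as the arm can. A call with a gripper value outside its range is refused whole. "fingers" is the opening, from 0 (shut) to 1 (fully open), set as the call begins (left out, the last holds). The fingers move at their own pace and stop on an object; "grip_force" is the grip in N (left out, the last holds). Time passes only in rows, so rows that repeat a pose let the fingers close. It gives the time, the measured TCP pose, the force, the opening and the grip force at its end, in the units of the state.
- telemetry.sense(): the state, without advancing time (a new reading comes with each control period).
- optics.grab_frame(name): name is "scene" or "side" or "wrist"; returns a dict with "color" (420x560x3 uint8, red, green, blue), "mtx" (3x3 intrinsics, pixels), "R" (3x3) and "t" (3): a world point X has camera coordinates R X + t; the wrist camera has in their place "mount" (4x4, takes a point from camera to tool coordinates, whose origin is the TCP and whose axes are the flange's). Camera axes: x right, y down, z forward; pixel columns grow to the right and rows downward; lengths in mm; the calibration is good to about 2 mm. A picture is of the moment at which its call begins: read the wrist's pose just before it. There is no depth.
- r.sign_off(): hands the job in; it is judged then, once.
The state is a dict: "clock": time; "qpos": joint angles; "qvel": joint speeds; "joint_efforts": joint torques, N m; "eef_pos": TCP position; "tcp_rot": TCP orientation; "contact_force": force on the tool from outside, world axes, zero at the start; "wrist_torque": the same for the moment, N m; "opening": opening from 0.0 (shut) to 1.0 (fully open); "grasp_force": force on a finger pad.
Only numpy, scipy, OpenCV 4.12 (cv2) and the standard library are available. Lean on these libraries where they do the work, as an engineer would, in place of code of your own. Each camera call takes 0.05 s, during which the arm holds its last target. There are 200 camera calls.

## Working session

There is one attempt and no reset: what is moved stays moved. The work goes in short steps, Python scripts to look and compute and a tool call to move; the robot and the scene stay as the last step left them, time stands still between calls to the robot, and variables do not carry over. Pictures are saved under pics/ and viewed, at most 10 in all, crops included, and the job is handed in when it is done.

Besides the shell and the picture viewer there is one more tool, called after "Emit:" as name(argument=value, ...), one argument or row to a line, values as JSON. play_rows: Moves the arm, as the interface text tells. Its arguments: {"type":"object","properties":{"dp":{"type":"array"},"rot":{"type":"array"},"fingers":{"type":"number"},"grip_force":{"type":"number"}},"required":["dp","rot"]}

```bash
ls; mkdir -p pics
python3 - <<'E'
from rig import telemetry, optics, r
import cv2,numpy as np
print(telemetry.sense())
for n in ("scene","side"):
    f=optics.grab_frame(n); cv2.imwrite(f"pics/{n}0.png",f["color"][:,:,::-1]); np.savez(f"pics/{n}0.npz",**f)
    print(n,f["mtx"],f["R"],f["t"])
E
```

```text
pics
{'clock': 0.0, 'qpos': array([ 1.14362381e+00,  3.53654753e-01,  1.63413204e+00,  2.13528179e-05,
        1.15520993e+00, -2.37308922e-03]), 'qvel': array([-7.44529582e-05,  5.71869559e-04, -1.11302781e-03, -1.60638914e-03,
        2.00458106e-04, -1.41916533e-03]), 'joint_efforts': array([ 2.22504059e-03, -6.05235100e+01, -3.42072093e+01,  9.37072696e-05,
        8.99465871e-03,  4.67767427e-05]), 'eef_pos': array([257.36650673, 569.02484736, 230.55845615]), 'tcp_rot': array([-3.14018863e+00, -2.28550629e-05,  2.71678458e+00]), 'contact_force': array([-0.63135964, -0.36815234, -0.09354129]), 'wrist_torque': array([ 0.00452179, -0.02297438,  0.01859298]), 'grasp_force': 0.0, 'opening': 0.9981260075135806}
scene [[525.34453557   0.         283.58543794]
 [  0.         525.34453557 206.57422666]
 [  0.           0.           1.        ]] [[-0.12183936  0.99236558  0.01912395]
 [ 0.5986609   0.08884254 -0.79606038]
 [-0.79168194 -0.08554273 -0.60491499]] [  15.45861574 -178.31300276 1813.20665943]
side [[493.14678683   0.         281.64204613]
 [  0.         493.14678683 205.9802998 ]
 [  0.           0.           1.        ]] [[ 0.66971052 -0.74255043  0.01032885]
 [-0.44308335 -0.41070385 -0.79686855]
 [ 0.59595718  0.52909471 -0.60406442]] [-307.37596852  295.58233573 1214.78354182]
```

View pics/scene0.png

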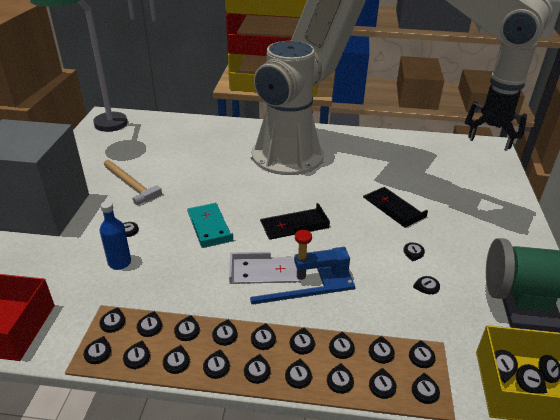

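View pics/side0.png

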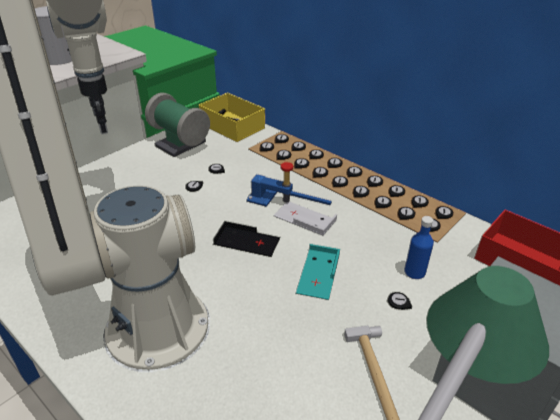

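The scene view shows four candidates:
- aluminium bracket at about (265,268)
- teal one at (210,225)
- black one at (295,221)
- black one at (395,206)

Only the silver one at (265,268) fits "aluminium", and it lies beside the blue stand, whose head is at (304,237). I'll confirm it in an enlarged crop.

```bash
cat > h.py <<'E'
import numpy as np, cv2
def ray(f,u,v):
    d=f["R"].T@np.linalg.inv(f["mtx"])@np.array([u,v,1.]); c=-f["R"].T@f["t"]; return c,d
def plane(f,u,v,z):
    c,d=ray(f,u,v); return c+d*(z-c[2])/d[2]
def tri(obs):
    A=np.zeros((3,3));b=np.zeros(3)
    for f,u,v in obs:
        c,d=ray(f,u,v); d=d/np.linalg.norm(d); P=np.eye(3)-np.outer(d,d); A+=P;b+=P@c
    return np.linalg.solve(A,b)
def proj(f,X):
    p=f["mtx"]@(f["R"]@np.asarray(X,float)+f["t"]); return p[:2]/p[2]
E
python3 - <<'E'
import cv2
a=cv2.imread("pics/scene0.png")[220:310,220:370]; b=cv2.imread("pics/side0.png")[150:240,235:345]
cv2.imwrite("pics/c1.png",cv2.resize(a,None,fx=5,fy=5,interpolation=cv2.INTER_CUBIC))
cv2.imwrite("pics/c2.png",cv2.resize(b,None,fx=6,fy=6,interpolation=cv2.INTER_CUBIC))
E
```

```text
(no output)
```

View pics/c1.png

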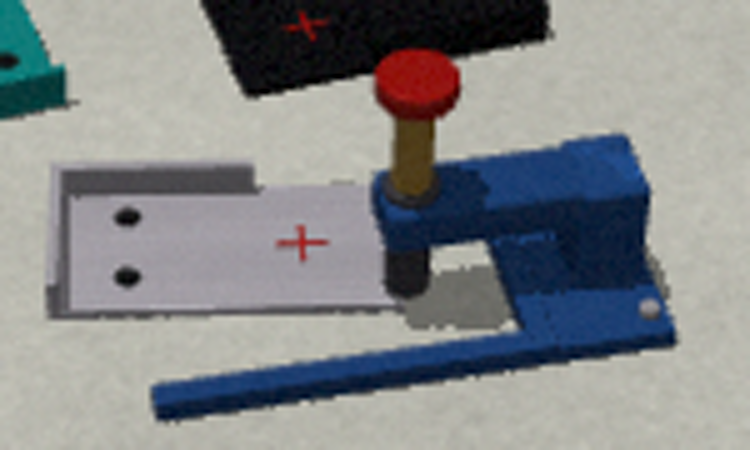

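View pics/c2.png

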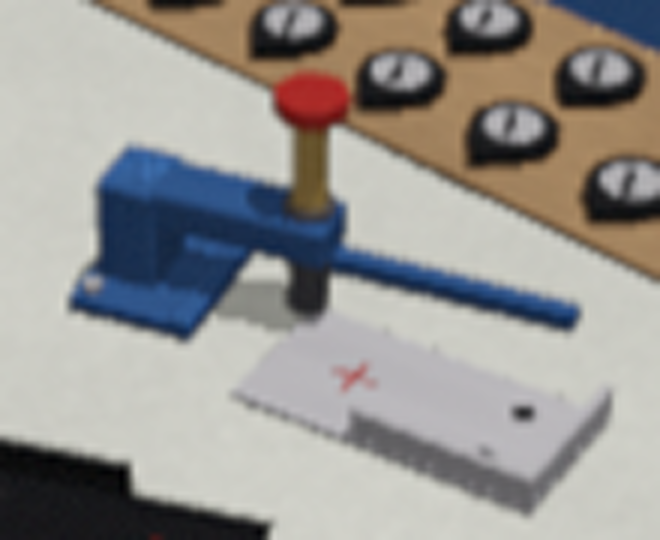

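The crops confirm it: silver bracket with its red cross at scene pixel (280,268), upturned flanges at the rear (left) and on the robot side. The stand's fence runs along the far side, and the end stop is on the right.

Run:
```python
from h import *
S=dict(np.load("pics/scene0.npz"));D=dict(np.load("pics/side0.npz"))
s=lambda x,y:(S,220+(x+.5)/5-.5,220+(y+.5)/5-.5)
d=lambda x,y:(D,235+(x+.5)/6-.5,150+(y+.5)/6-.5)
P=lambda n,o,z:print(n,plane(*o,z).round(1))
P("cross S",s(302,243),6);P("cross D",d(354,377),6)
P("head S",s(417,73),150);P("head D",d(312,90),150)
print("fence ends top S", plane(*s(152,384),14).round(1),plane(*s(520,333),14).round(1), "D",plane(*d(578,308),14).round(1),plane(*d(343,248),14).round(1))
P("corner rear-side top S",s(50,165),25);P("side flange end S",s(253,163),25)
P("D rear-side corner",d(530,485),25);P("D sideflange end",d(350,412),25);P("D rear far",d(610,392),25)
P("S front edge L",s(50,318),0);P("S front edge R",s(405,310),0)
P("arm end S rear top",s(375,172),75);P("arm end S near",s(388,212),75);P("arm far S ",s(628,135),75)
P("D stand end corner",d(187,338),0);P("D stand outer corner",d(72,305),0)
# red blobs
for n,f in(("S",S),("D",D)):
    hsv=cv2.cvtColor(f["color"],cv2.COLOR_RGB2HSV)
    m=(((hsv[...,0]<8)|(hsv[...,0]>172))&(hsv[...,1]>130)&(hsv[...,2]>70)).astype(np.uint8)
    k,l,st,c=cv2.connectedComponentsWithStats(m)
    for i in range(1,k):
        if 5<st[i,4]<400: print(n,st[i],c[i].round(1),plane(f,*c[i],6).round(1))
```

```text
cross S [565.4  44.4   6. ]
cross D [567.1  46.3   6. ]
head S [591.8 100.6 150. ]
head D [592.8 102.1 150. ]
fence ends top S [680.5 -13.9  14. ] [621.6 160.2  14. ] D [688.3  -9.8  14. ] [643.7 121.1  14. ]
corner rear-side top S [545.7 -91.3  25. ]
side flange end S [529.   13.5  25. ]
D rear-side corner [541.8 -91.2  25. ]
D sideflange end [524.8  13.   25. ]
D rear far [629.  -75.2  25. ]
S front edge L [630.7 -74.9   0. ]
S front edge R [600.  101.5   0. ]
arm end S rear top [581.5  81.9  75. ]
arm end S near [609.2  91.1  75. ]
arm far S  [535.8 205.5  75. ]
D stand end corner [537.3 140.5   0. ]
D stand outer corner [516.1 207.8   0. ]
S [227  34  65  19 258] [259.7  39.1] [-1089.1  -273.1     6. ]
S [236  38   3   4   6] [237.   39.3] [-1065.   -386.5     6. ]
S [244  40   6   7  13] [245.8  42.7] [-1025.5  -333.8     6. ]
S [237  43   6   6  14] [239.9  45.2] [-985.8 -356.2    6. ]
S [252  48   3   6   6] [253.2  50.5] [-926.7 -279.2    6. ]
S [382 197   6   4  13] [384.6 198.2] [215.1 323.    6. ]
S [277 222   8   6  15] [280.7 224.6] [388.3  23.6   6. ]
S [295 230  17  14 184] [302.7 235.9] [428.8  90.6   6. ]
S [276 265   9   7  15] [280. 268.] [564.6  44.3   6. ]
S [ 16 291   6   4   8] [ 18.6 292.5] [ 738.7 -572.3    6. ]
S [  0 357  20   4  27] [  9.3 358.3] [ 920.8 -493.5    6. ]
D [281 162  13  10  97] [286.7 166.2] [756.4 243.7   6. ]
D [256 240   8   6  24] [259.3 242.3] [389.7  26.4   6. ]
```

```bash
cat >> h.py <<'E'
from scipy.spatial.transform import Rotation as Ro
O=np.array([592.,101.]); A=np.deg2rad(108.7)
ex=np.array([np.cos(A),np.sin(A)]); ey=np.array([-np.sin(A),np.cos(A)])
def w(x,y,z): return np.r_[O+x*ex+y*ey,z]
def st(p): p=np.asarray(p)[:2]-O; return np.array([p@ex,p@ey])
def go(T,yawdeg,pr=True):
    from rig import telemetry
    s=telemetry.sense(); R=Ro.from_euler("xyz",s["tcp_rot"]); Rt=Ro.from_euler("xyz",[np.pi,0,np.deg2rad(yawdeg)])
    dp=R.inv().apply(np.asarray(T)-s["eef_pos"])/40; rv=np.rad2deg((R.inv()*Rt).as_rotvec())/6
    print("t",round(s["clock"],2),"stand",st(s["eef_pos"]).round(1),"z",s["eef_pos"][2].round(1),"F",s["contact_force"].round(1),"op",round(s["opening"],2))
    print("dp",dp.round(3),"rot",rv.round(2))
E
python3 -c "
from h import *
go(w(-205,50,230),108.7)"
```

```text
t 0.1 stand [550.7 166.9] z 230.6 F [ 0.4  0.5 -1.1] op 1.01
dp [-15.029 -11.814   0.03 ] rot [-0.01  0.    7.83]
```

Emit:
play_rows(
  dp=[
    [-0.75,-0.6,0],
    [-1.5,-1.2,0],
    [-2.25,-1.8,0],
    [-3.0,-2.4,0],
    [-3.75,-3.0,0],
  ],
  rot=[
    [0,0,0.4],
    [0,0,0.8],
    [0,0,1.2],
    [0,0,1.6],
    [0,0,2.0],
  ],
  fingers=0.3,
)

```text
clock: 0.52
eef_pos: [345.0, 396.5, 230.9]
tcp_rot: [-3.141, 0.0, 2.506]
contact_force: [0.1, 1.2, -0.1]
opening: 0.313
grasp_force: 0.0
```

```bash
python3 -c "
from h import *
go(w(-205,50,230),108.7)"
```

```text
t 0.52 stand [359.1 139.2] z 230.9 F [ 0.1  1.2 -0.1] op 0.31
dp [-12.846  -6.234   0.028] rot [-0.01  0.    5.81]
```

Emit:
play_rows(
  dp=[
    [-0.9,-0.44,0],
    [-1.8,-0.88,0],
    [-2.7,-1.32,0],
    [-3.6,-1.76,0],
    [-4.5,-2.2,0],
  ],
  rot=[
    [0,0,0.4],
    [0,0,0.8],
    [0,0,1.2],
    [0,0,1.6],
    [0,0,2.0],
  ],
)

```text
clock: 0.93
eef_pos: [437.9, 218.9, 231.2]
tcp_rot: [-3.141, -0.0, 2.296]
contact_force: [0.5, 0.0, 0.0]
opening: 0.3
grasp_force: 0.0
```

```bash
python3 -c "
from h import *
go(w(-205,50,230),108.7)"
```

```text
t 0.93 stand [161.  108.1] z 231.2 F [0.5 0.  0. ] op 0.3
dp [-8.997 -2.215  0.03 ] rot [-0.   -0.    3.81]
```

Emit:
play_rows(
  dp=[
    [-0.9,-0.22,0],
    [-1.8,-0.44,0],
    [-2.7,-0.66,0],
    [-3.6,-0.88,0],
    [-4.5,-1.1,0],
  ],
  rot=[
    [0,0,0.4],
    [0,0,0.8],
    [0,0,1.2],
    [0,0,1.6],
    [0,0,2.0],
  ],
)

```text
clock: 1.35
eef_pos: [524.7, 55.2, 231.1]
tcp_rot: [-3.141, -0.0, 2.086]
contact_force: [0.6, 0.9, -0.0]
opening: 0.301
grasp_force: 0.0
```

```bash
python3 -c "
from h import *
go(w(-205,50,230),108.7)"
```

```text
t 1.35 stand [-21.8  78.4] z 231.1 F [ 0.6  0.9 -0. ] op 0.3
dp [-4.631 -0.163  0.027] rot [-0.   -0.    1.81]
```

Emit:
play_rows(
  dp=[
    [-0.95,-0.03,0.3],
    [-1.9,-0.06,0.6],
    [-2.85,-0.1,0.9],
    [-3.75,-0.13,1.2],
    [-4.63,-0.16,1.5],
  ],
  rot=[
    [0,0,0.36],
    [0,0,0.72],
    [0,0,1.08],
    [0,0,1.45],
    [0,0,1.81],
  ],
)

```text
clock: 1.77
eef_pos: [610.9, -109.0, 170.3]
tcp_rot: [-3.141, -0.0, 1.897]
contact_force: [0.7, 0.2, 0.3]
opening: 0.298
grasp_force: 0.0
```

Run:
```python
from h import *
from rig import optics
go(w(-205,50,5),108.7)
f=optics.grab_frame("wrist"); cv2.imwrite("pics/w1.png",f["color"][:,:,::-1]); print(f["mount"],f["mtx"])
go(w(-205,50,5),108.7)
```

```text
t 1.77 stand [-205.    49.5] z 170.3 F [0.7 0.2 0.3] op 0.3
dp [-2.000e-03 -1.100e-02  4.134e+00] rot [-0.   -0.   -0.01]
[[ 1.13128626e-04 -9.53533286e-01 -3.01287668e-01  7.74529292e+01]
 [ 9.99999831e-01  2.79920452e-04 -5.10425346e-04  3.37812608e-01]
 [ 5.71044138e-04 -3.01287559e-01  9.53533157e-01 -1.43273753e+02]
 [ 0.00000000e+00  0.00000000e+00  0.00000000e+00  1.00000000e+00]] [[353.3149263    0.         279.92592648]
 [  0.         353.3149263  211.08308859]
 [  0.           0.           1.        ]]
t 1.82 stand [-210.1   49.3] z 168.1 F [ 0.9 -4.1 -1.1] op 0.29
dp [ 0.136 -0.015  4.077] rot [-0.01  0.02 -0.04]
```

View pics/w1.png

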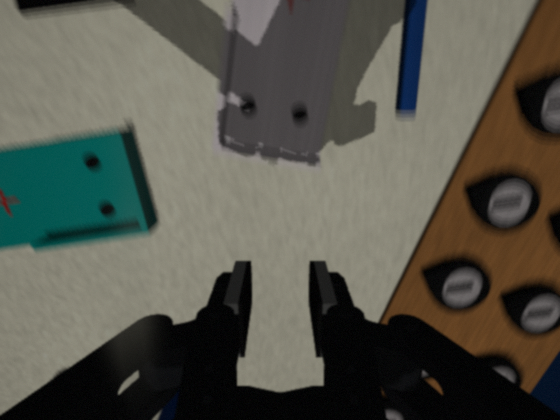

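The wrist view shows the rear flange at (220,145)–(318,160), squarely ahead of the fingertips. The fence at (410,60) is parallel to the tool's x. I'll descend behind the flange.

Emit:
play_rows(
  dp=[
    [-0.05,0,1.0],
    [-0.1,0,2.0],
    [-0.1,0,3.0],
    [-0.1,0,3.7],
    [-0.1,0,3.9],
  ],
  rot=[
    [0,0,0],
    [0,0,0],
    [0,0,0],
    [0,0,0],
    [0,0,0],
  ],
)

```text
clock: 2.23
eef_pos: [608.1, -110.3, 10.3]
tcp_rot: [-3.135, -0.004, 1.899]
contact_force: [-0.8, 0.4, 0.0]
opening: 0.3
grasp_force: 0.0
```

Emit:
play_rows(
  dp=[
    [0.0,0,0.08],
    [0,0,0.17],
    [0.1,0,0.17],
    [0.2,0,0.17],
    [0.3,0,0.17],
  ],
  rot=[
    [0,0,0],
    [0,0,0],
    [0,0,0],
    [0,0,0],
    [0,0,0],
  ],
)

```text
clock: 2.65
eef_pos: [608.9, -99.2, 10.2]
tcp_rot: [3.139, 0.001, 1.899]
contact_force: [0.5, 0.2, -0.3]
opening: 0.298
grasp_force: 0.0
```

Run:
```python
from h import *
go(w(-190,50,6),108.7)
```

```text
t 2.65 stand [-195.    48.2] z 10.2 F [ 0.5  0.2 -0.3] op 0.3
dp [ 0.126 -0.046  0.104] rot [0.02 0.01 0.02]
```

Emit:
play_rows(
  dp=[
    [0.1,-0.03,0.08],
    [0.2,-0.05,0.08],
    [0.3,-0.05,0.08],
    [0.4,-0.05,0.08],
    [0.5,-0.05,0.08],
  ],
  rot=[
    [0,0,0],
    [0,0,0],
    [0,0,0],
    [0,0,0],
    [0,0,0],
  ],
)

```text
clock: 3.07
eef_pos: [600.1, -81.1, 5.7]
tcp_rot: [3.14, 0.001, 1.899]
contact_force: [1.3, -2.9, 1.7]
opening: 0.301
grasp_force: 1.4
```

Emit:
play_rows(
  dp=[
    [0.1,0,0],
    [0.2,0,0],
    [0.3,0,0],
    [0.4,0,0],
    [0.45,0,0],
  ],
  rot=[
    [0,0,0],
    [0,0,0],
    [0,0,0],
    [0,0,0],
    [0,0,0],
  ],
)

```text
clock: 3.48
eef_pos: [593.6, -63.6, 5.3]
tcp_rot: [-3.141, -0.0, 1.899]
contact_force: [1.6, -2.3, 1.9]
opening: 0.298
grasp_force: 1.4
```

Run:
```python
from h import *
from rig import optics
go(w(-157,50,6),108.7)
f=optics.grab_frame("wrist"); cv2.imwrite("pics/w2.png",f["color"][:,:,::-1])
f=optics.grab_frame("scene"); cv2.imwrite("pics/c3.png",cv2.resize(f["color"][220:310,220:370,::-1],None,fx=5,fy=5,interpolation=cv2.INTER_CUBIC))
```

```text
t 3.48 stand [-156.4   51.3] z 5.3 F [ 1.6 -2.3  1.9] op 0.3
dp [-0.014  0.032 -0.018] rot [-0.   -0.    0.02]
```

View pics/c3.png

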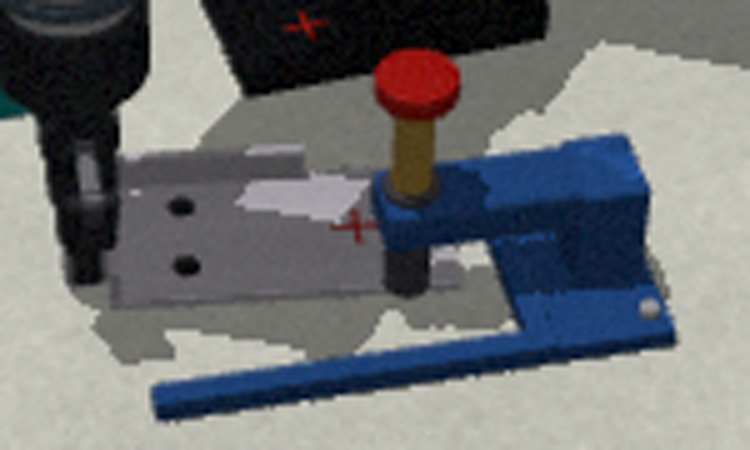

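The bracket has slid forward and turned part of the way; its cross is now at crop (355,226). Next I'll push on the side flange with the fingers spread wide.

Run:
```python
from h import *
S=dict(np.load("pics/scene0.npz"))
s=lambda x,y:(S,220+(x+.5)/5-.5,220+(y+.5)/5-.5)
for n,a,z in(("cross",(355,226),6),("edgeL",(112,308),0),("edgeR",(385,292),0),("flange end",(303,148),25),("flange rear",(118,158),25)):
    print(n,st(plane(*s(*a),z)).round(1))
```

```text
cross [-15.4  50.7]
edgeL [-147.4   21. ]
edgeR [-9.2  6.6]
flange end [-34.6  94.5]
flange rear [-131.6  104.4]
```

Emit:
play_rows(
  dp=[
    [-0.25,0,0],
    [-0.5,0,-0.1],
    [-0.75,-0.3,-0.8],
    [-0.5,-1.0,-1.7],
    [-0.1,-1.8,-2.5],
  ],
  rot=[
    [0,0,0],
    [0,0,0],
    [0,0,0.8],
    [0,0,1.8],
    [0,0,2.8],
  ],
)

```text
clock: 4.0
eef_pos: [535.9, -94.1, 98.7]
tcp_rot: [3.141, 0.0, 1.599]
contact_force: [0.3, 1.3, 1.0]
opening: 0.302
grasp_force: 0.0
```

Run:
```python
from h import *
go(w(-85,130,100),18.7)
```

```text
t 4.0 stand [-166.8  115.7] z 98.7 F [0.3 1.3 1. ] op 0.3
dp [ 1.851 -0.942 -0.033] rot [ 1.000e-02 -0.000e+00  1.216e+01]
```

Emit:
play_rows(
  dp=[
    [0.2,-0.3,0],
    [0.5,-0.6,0],
    [0.9,-0.94,0],
    [1.4,-0.94,0],
    [1.85,-0.94,0],
  ],
  rot=[
    [0,0,1.15],
    [0,0,2.3],
    [0,0,3.45],
    [0,0,4.6],
    [0,0,5.75],
  ],
  fingers=0.6,
)

```text
clock: 4.42
eef_pos: [494.4, -19.9, 98.0]
tcp_rot: [-3.141, 0.0, 0.996]
contact_force: [0.2, 0.2, -0.5]
opening: 0.602
grasp_force: 0.0
```

Emit:
play_rows(
  dp=[
    [0,0,0],
    [0,0,0],
    [0,0,0],
    [0,0,0],
    [0,0,0],
  ],
  rot=[
    [0,0,1.15],
    [0,0,2.3],
    [0,0,3.45],
    [0,0,4.6],
    [0,0,5.75],
  ],
)

```text
clock: 4.83
eef_pos: [495.3, -20.4, 97.9]
tcp_rot: [-3.142, 0.0, 0.395]
contact_force: [0.6, -0.5, 0.5]
opening: 0.595
grasp_force: 0.0
```

Run:
```python
from h import *
go(w(-85,135,5),18.7)
from rig import optics
f=optics.grab_frame("wrist"); cv2.imwrite("pics/w3.png",f["color"][:,:,::-1])
```

```text
t 4.83 stand [-84.  130.5] z 97.9 F [ 0.6 -0.5  0.5] op 0.59
dp [-0.113  0.018  2.322] rot [-0.    0.    0.65]
```

View pics/w3.png

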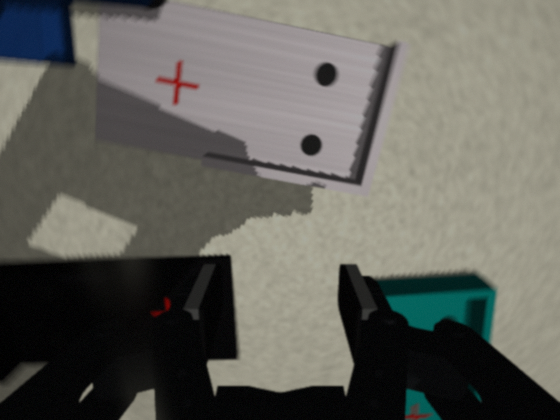

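The wrist view shows the side flange from (205,155) to (365,190), ahead of the two fingertips. Before descending I'll check how close the black bracket, with its corner at (232,256), comes to the landing points.

Run:
```python
from h import *
M=np.array([[0,-.95353,-.30129,77.45],[1,0,-.0005,.34],[.0006,-.30129,.95353,-143.27],[0,0,0,1]])
K=np.array([[353.3,0,279.9],[0,353.3,211.1],[0,0,1]])
Mi=np.linalg.inv(M)
for p in [(0,0,92),(-11,-40,92),(11,-40,92),(11,40,92),(-11,40,92),(11,0,92)]:
    c=Mi@np.r_[p,1]; u=K@c[:3]; print(p,(u[:2]/u[2]).round(0))
def back(u,v,h): # tool-frame xy at tool depth h
    d=M[:3,:3]@np.linalg.inv(K)@[u,v,1]; o=M[:3,3]; return (o+d*(h-o[2])/d[2]).round(1)
for n,u,v,z in[("blk corner",232,256,25),("blk c0",232,256,0),("blk low",238,358,3),("fl end",205,155,25),("fl rear",365,190,25),("teal",385,278,0),("cross",178,83,6)]: print(n,back(u,v,98-z))
```

```text
(0, 0, 92) [280. 215.]
(-11, -40, 92) [223. 230.]
(11, -40, 92) [222. 200.]
(11, 40, 92) [337. 200.]
(-11, 40, 92) [336. 230.]
(11, 0, 92) [280. 200.]
blk corner [-22.4 -31.8  73. ]
blk c0 [-33.9 -35.5  98. ]
blk low [-123.3  -33.9   95. ]
fl end [ 45.1 -45.6  73. ]
fl rear [23.1 53.8 73. ]
teal [-52.2  80.3  98. ]
cross [ 87.3 -63.6  92. ]
```

Emit:
play_rows(
  dp=[
    [0,0,0.3],
    [0,0,0.8],
    [0,0,1.4],
    [0,0,2.0],
    [0,0,2.2],
  ],
  rot=[
    [0,0,0.3],
    [0,0,0.65],
    [0,0,0.65],
    [0,0,0.65],
    [0,0,0.65],
  ],
)

```text
clock: 5.3
eef_pos: [493.6, -20.2, 7.3]
tcp_rot: [-3.14, 0.003, 0.335]
contact_force: [0.3, 0.2, -1.2]
opening: 0.599
grasp_force: 0.0
```

Emit:
play_rows(
  dp=[
    [0.1,0,0.12],
    [0.2,0,0.12],
    [0.3,0,0.12],
    [0.4,0,0.12],
    [0.5,0,0.12],
  ],
  rot=[
    [0,0,0],
    [0,0,0],
    [0,0,0],
    [0,0,0],
    [0,0,0],
  ],
)

```text
clock: 5.72
eef_pos: [514.9, -13.0, 5.8]
tcp_rot: [3.141, -0.001, 0.334]
contact_force: [-1.6, -1.8, 1.3]
opening: 0.597
grasp_force: 1.0
```

Emit:
play_rows(
  dp=[
    [0.1,0,0],
    [0.2,0,0],
    [0.3,0,0],
    [0.4,0,0],
    [0.5,0,0],
  ],
  rot=[
    [0,0,0],
    [0,0,0],
    [0,0,0],
    [0,0,0],
    [0,0,0],
  ],
)

```text
clock: 6.13
eef_pos: [532.7, -6.3, 4.9]
tcp_rot: [-3.141, 0.001, 0.334]
contact_force: [-3.0, -1.3, 2.0]
opening: 0.601
grasp_force: 1.6
```

Run:
```python
from h import *
go(w(-75,57,5),18.7)
```

```text
t 6.13 stand [-82.6  90.5] z 4.9 F [-3.  -1.3  2. ] op 0.6
dp [ 0.839 -0.185 -0.004] rot [-0.    0.01  0.07]
```

Emit:
play_rows(
  dp=[
    [0.1,0,0],
    [0.2,0,0],
    [0.3,0,0],
    [0.4,0,0],
    [0.5,0,0],
  ],
  rot=[
    [0,0,0.05],
    [0,0,0.07],
    [0,0,0.07],
    [0,0,0.07],
    [0,0,0.07],
  ],
)

```text
clock: 6.55
eef_pos: [552.1, 0.2, 4.8]
tcp_rot: [-3.142, 0.0, 0.326]
contact_force: [-2.2, -1.1, 2.4]
opening: 0.6
grasp_force: 1.5
```

Emit:
play_rows(
  dp=[
    [0.05,0,0],
    [0.1,0,0],
    [0.15,0,0],
    [0.2,0,0],
    [0.25,0,0],
  ],
  rot=[
    [0,0,0],
    [0,0,0],
    [0,0,0],
    [0,0,0],
    [0,0,0],
  ],
)

```text
clock: 6.97
eef_pos: [561.2, 3.3, 4.8]
tcp_rot: [-3.142, 0.0, 0.326]
contact_force: [-1.8, -0.3, 0.6]
opening: 0.6
grasp_force: 1.1
```

Run:
```python
from h import *
go(w(-75,57,5),18.7)
```

```text
t 6.97 stand [-82.6  60.4] z 4.8 F [-1.8 -0.3  0.6] op 0.6
dp [ 0.086 -0.191 -0.005] rot [-0.  0. -0.]
```

Emit:
play_rows(
  dp=[
    [0.03,0,0],
    [0.06,0,0],
    [0.09,0,0],
    [0.12,0,0],
    [0.15,0,0],
  ],
  rot=[
    [0,0,0],
    [0,0,0],
    [0,0,0],
    [0,0,0],
    [0,0,0],
  ],
)

```text
clock: 7.38
eef_pos: [566.4, 5.3, 4.8]
tcp_rot: [-3.141, 0.001, 0.326]
contact_force: [-6.5, -1.5, 4.4]
opening: 0.601
grasp_force: 3.2
```

Run:
```python
from h import *
from rig import optics
go(w(-75,55,5),18.7)
f=optics.grab_frame("scene"); np.savez("pics/s4.npz",**f);cv2.imwrite("pics/c4.png",cv2.resize(f["color"][220:310,220:370,::-1],None,fx=5,fy=5,interpolation=cv2.INTER_CUBIC))
```

```text
t 7.38 stand [-82.5  54.9] z 4.8 F [-6.5 -1.5  4.4] op 0.6
dp [-0.002 -0.187 -0.006] rot [-0.    0.01 -0.  ]
```

View pics/c4.png

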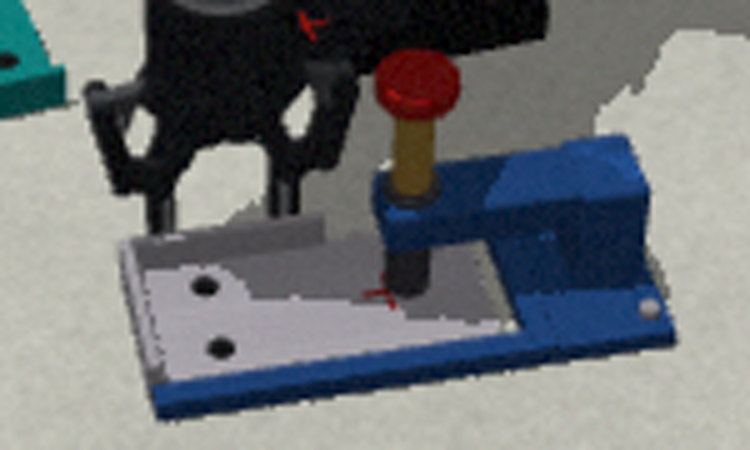

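The bracket now lies along the fence, with a gap of about 15 mm left to the end stop and the cross at crop (380,292), left of the nose. I'll seat it lightly, then back off and push the rear flange.

Emit:
play_rows(
  dp=[
    [0.02,0,0],
    [0.04,0,0],
    [0.04,0,0],
    [-0.2,0,0],
    [-0.5,0,0],
  ],
  rot=[
    [0,0,0],
    [0,0,0],
    [0,0,0],
    [0,0,0],
    [0,0,0],
  ],
)

```text
clock: 7.85
eef_pos: [549.1, -1.1, 5.1]
tcp_rot: [3.141, -0.003, 0.326]
contact_force: [-0.8, -0.8, -1.0]
opening: 0.601
grasp_force: 0.0
```

Emit:
play_rows(
  dp=[
    [0,0,-0.7],
    [0,0.3,-1.5],
    [0,1.0,-2.3],
    [0.3,1.9,-2.4],
    [0.8,2.7,-2.4],
  ],
  rot=[
    [0,0,0],
    [0,0,-1.1],
    [0,0,-2.2],
    [0,0,-3.3],
    [0,0,-4.4],
  ],
  fingers=0.3,
)

```text
clock: 8.27
eef_pos: [614.5, -95.2, 104.4]
tcp_rot: [3.137, -0.003, 0.793]
contact_force: [-0.1, 0.7, -0.9]
opening: 0.298
grasp_force: 0.0
```

Run:
```python
from h import *
go(w(-175,5,100),108.7)
```

```text
t 8.27 stand [-193.    41.6] z 104.4 F [-0.1  0.7 -0.9] op 0.3
dp [1.02  0.009 0.113] rot [  0.06  -0.   -10.55]
```

Emit:
play_rows(
  dp=[
    [0.2,0,0.1],
    [0.4,0,0.1],
    [0.6,0,0.1],
    [0.8,0,0.1],
    [1.02,0,0.1],
  ],
  rot=[
    [0,0,-1.15],
    [0,0,-2.3],
    [0,0,-3.45],
    [0,0,-4.6],
    [0,0,-5.7],
  ],
)

```text
clock: 8.68
eef_pos: [642.2, -64.5, 96.9]
tcp_rot: [3.14, -0.0, 1.389]
contact_force: [0.9, -0.1, -0.5]
opening: 0.301
grasp_force: 0.0
```

Emit:
play_rows(
  dp=[
    [0,0,0],
    [0,0,0.2],
    [0,0,0.5],
    [0,0,0.8],
    [0,0,1.1],
  ],
  rot=[
    [0,0,-1.1],
    [0,0,-2.2],
    [0,0,-3.2],
    [0,0,-4.1],
    [0,0,-4.8],
  ],
)

```text
clock: 9.1
eef_pos: [642.2, -64.5, 52.7]
tcp_rot: [3.139, 0.001, 1.891]
contact_force: [-0.0, 0.3, 0.1]
opening: 0.299
grasp_force: 0.0
```

Run:
```python
from h import *
go(w(-175,5,5),108.7)
```

```text
t 9.1 stand [-172.9    5.5] z 52.7 F [-0.   0.3  0.1] op 0.3
dp [-0.052  0.01   1.192] rot [ 0.02  0.01 -0.06]
```

Emit:
play_rows(
  dp=[
    [0,0,0.5],
    [0,0,1.0],
    [0,0,1.15],
    [0.05,0,1.18],
    [0.15,0,1.18],
  ],
  rot=[
    [0,0,-0.06],
    [0,0,-0.06],
    [0,0,-0.06],
    [0,0,-0.06],
    [0,0,-0.06],
  ],
)

```text
clock: 9.52
eef_pos: [640.0, -58.9, 5.8]
tcp_rot: [3.141, 0.0, 1.892]
contact_force: [0.1, -0.1, -0.1]
opening: 0.298
grasp_force: 0.0
```

Emit:
play_rows(
  dp=[
    [0.1,0,0],
    [0.2,0,0],
    [0.3,0,0],
    [0.38,0,0],
    [0.45,0,0],
  ],
  rot=[
    [0,0,0],
    [0,0,0],
    [0,0,0],
    [0,0,0],
    [0,0,0],
  ],
)

```text
clock: 9.93
eef_pos: [634.3, -41.1, 6.2]
tcp_rot: [3.141, 0.0, 1.893]
contact_force: [0.4, -2.4, 2.7]
opening: 0.297
grasp_force: 1.1
```

Run:
```python
from h import *
go(w(-141,5,5),108.7)
```

```text
t 9.93 stand [-148.2    5.6] z 6.2 F [ 0.4 -2.4  2.7] op 0.3
dp [0.18  0.013 0.03 ] rot [ 0.01  0.   -0.04]
```

Emit:
play_rows(
  dp=[
    [0.04,0,0.02],
    [0.08,0,0.02],
    [0.12,0,0.02],
    [0.15,0,0.02],
    [0.18,0,0.02],
  ],
  rot=[
    [0,0,0],
    [0,0,0],
    [0,0,0],
    [0,0,0],
    [0,0,0],
  ],
)

```text
clock: 10.35
eef_pos: [632.0, -34.9, 5.0]
tcp_rot: [3.141, 0.0, 1.893]
contact_force: [0.9, -3.5, 2.8]
opening: 0.3
grasp_force: 1.8
```

Emit:
play_rows(
  dp=[
    [0.02,0,0],
    [0.04,0,0],
    [0.06,0,0],
  ],
  rot=[
    [0,0,0],
    [0,0,0],
    [0,0,0],
  ],
)

```text
clock: 10.6
eef_pos: [631.2, -32.8, 4.9]
tcp_rot: [3.141, 0.001, 1.893]
contact_force: [1.2, -9.2, 0.6]
opening: 0.3
grasp_force: 4.7
```

Run:
```python
from h import *
go(w(-141,5,5),108.7)
```

```text
t 10.6 stand [-139.4    5.7] z 4.9 F [ 1.2 -9.2  0.6] op 0.3
dp [-0.041  0.019 -0.003] rot [ 0.    0.01 -0.04]
```

Emit:
play_rows(
  dp=[
    [0.03,0,0],
    [0.03,0,0],
    [-0.2,0,0],
    [-0.5,0,0],
    [-0.6,0,-0.5],
  ],
  rot=[
    [0,0,0],
    [0,0,0],
    [0,0,0],
    [0,0,0],
    [0,0,0],
  ],
)

```text
clock: 11.02
eef_pos: [636.3, -56.2, 21.6]
tcp_rot: [-3.136, -0.003, 1.892]
contact_force: [-0.8, 0.0, 0.1]
opening: 0.301
grasp_force: 0.0
```

Emit:
play_rows(
  dp=[
    [0,-0.2,-0.9],
    [0,-0.8,-1.8],
    [0.4,-1.6,-2.7],
    [1.2,-1.6,-3.3],
    [2.0,-1.6,-4.0],
  ],
  rot=[
    [0,0,0],
    [0,0,0.5],
    [0,0,1.4],
    [0,0,2.5],
    [0,0,3.6],
  ],
  fingers=0.6,
)

```text
clock: 11.43
eef_pos: [552.1, -5.4, 181.2]
tcp_rot: [-3.14, -0.0, 1.507]
contact_force: [0.7, 0.8, 0.2]
opening: 0.598
grasp_force: 0.0
```

Run:
```python
from h import *
from rig import optics
go(w(-74,90,130),18.7)
f=optics.grab_frame("scene"); np.savez("pics/s5.npz",**f);g=optics.grab_frame("side")
a=cv2.resize(f["color"][225:310,230:370,::-1],None,fx=3.9,fy=3.9,interpolation=cv2.INTER_CUBIC)
b=cv2.resize(g["color"][160:225,240:340,::-1],None,fx=2.5,fy=2.5,interpolation=cv2.INTER_CUBIC)
c=np.zeros((a.shape[0]+b.shape[0],a.shape[1],3),np.uint8);c[:a.shape[0]]=a;c[a.shape[0]:,:b.shape[1]]=b
cv2.imwrite("pics/c5.png",c);print(c.shape)
```

```text
t 11.43 stand [-88.   71.9] z 181.2 F [0.7 0.8 0.2] op 0.6
dp [ 0.151 -0.55   1.282] rot [-2.000e-02  1.000e-02  1.127e+01]
(494, 546, 3)
```

View pics/c5.png

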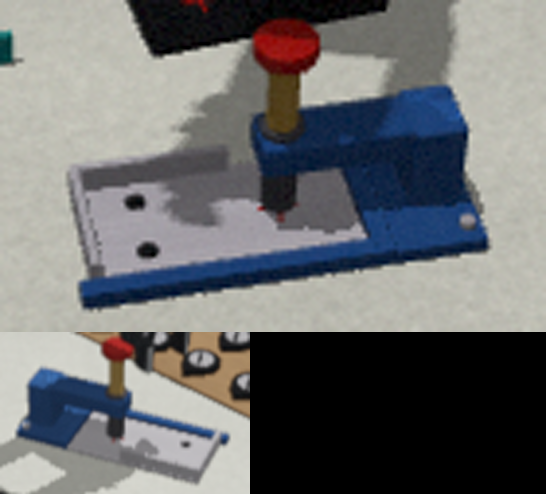

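The bracket's front meets the end stop, its side lies along the fence, and the cross peeks out under the nose at (278,212). One light side push will confirm it's flush, then I'll punch.

Emit:
play_rows(
  dp=[
    [0,-0.15,0],
    [0.05,-0.3,0],
    [0.1,-0.5,0],
    [0.15,-0.65,0],
    [0.15,-0.65,0],
  ],
  rot=[
    [0,0,1.15],
    [0,0,2.3],
    [0,0,3.45],
    [0,0,4.6],
    [0,0,5.75],
  ],
)

```text
clock: 11.95
eef_pos: [527.4, 2.7, 179.3]
tcp_rot: [-3.139, 0.001, 0.909]
contact_force: [0.1, -1.2, 0.9]
opening: 0.595
grasp_force: 0.0
```

Emit:
play_rows(
  dp=[
    [0,0,0.4],
    [0,0,0.8],
    [0,0,1.2],
    [0,0,1.6],
    [0,0,2.0],
  ],
  rot=[
    [0,0,1.15],
    [0,0,2.3],
    [0,0,3.45],
    [0,0,4.6],
    [0,0,5.55],
  ],
)

```text
clock: 12.37
eef_pos: [528.5, 2.3, 98.7]
tcp_rot: [-3.141, 0.001, 0.327]
contact_force: [0.2, -0.2, -1.5]
opening: 0.602
grasp_force: 0.0
```

Run:
```python
from h import *
go(w(-76,80,6),18.7)
```

```text
t 12.37 stand [-73.1  91.8] z 98.7 F [ 0.2 -0.2 -1.5] op 0.6
dp [0.297 0.074 2.318] rot [-0.01  0.01  0.01]
```

Emit:
play_rows(
  dp=[
    [0,0.05,0.8],
    [0,0.08,1.6],
    [0,0.08,2.1],
    [0.05,0.08,2.28],
    [0.15,0.08,2.3],
  ],
  rot=[
    [0,0,0],
    [0,0,0],
    [0,0,0],
    [0,0,0],
    [0,0,0],
  ],
)

```text
clock: 12.78
eef_pos: [533.7, 1.3, 6.0]
tcp_rot: [-3.14, 0.005, 0.333]
contact_force: [-0.2, 0.6, -0.1]
opening: 0.6
grasp_force: 0.0
```

Emit:
play_rows(
  dp=[
    [0.15,0,0],
    [0.3,0,0],
    [0.45,0,0],
    [0.58,0,0],
    [0.65,0,0],
  ],
  rot=[
    [0,0,0],
    [0,0,0],
    [0,0,0],
    [0,0,0],
    [0,0,0],
  ],
)

```text
clock: 13.2
eef_pos: [561.8, 10.7, 9.3]
tcp_rot: [3.141, -0.002, 0.333]
contact_force: [-0.2, -0.6, 0.7]
opening: 0.601
grasp_force: 0.0
```

Run:
```python
from h import *
go(w(-76,54,6),18.7)
```

```text
t 13.2 stand [-75.8  57.5] z 9.3 F [-0.2 -0.6  0.7] op 0.6
dp [0.088 0.005 0.083] rot [ 0.01 -0.02  0.06]
```

Emit:
play_rows(
  dp=[
    [0.03,0,0.08],
    [0.06,0,0.08],
    [0.09,0,0.08],
    [0.11,0,0.08],
    [0.13,0,0.08],
  ],
  rot=[
    [0,0,0],
    [0,0,0],
    [0,0,0],
    [0,0,0],
    [0,0,0],
  ],
)

```text
clock: 13.62
eef_pos: [564.7, 12.0, 5.0]
tcp_rot: [-3.141, 0.0, 0.332]
contact_force: [-3.3, -1.0, 0.8]
opening: 0.603
grasp_force: 2.0
```

Run:
```python
from h import *
go(w(-76,54,6),18.7)
```

```text
t 13.62 stand [-75.6  54.4] z 5.0 F [-3.3 -1.   0.8] op 0.6
dp [ 0.009  0.011 -0.025] rot [-0.    0.    0.06]
```

Emit:
play_rows(
  dp=[
    [0.03,0,0],
    [0.06,0,0],
    [0.06,0,0],
  ],
  rot=[
    [0,0,0],
    [0,0,0],
    [0,0,0],
  ],
)

```text
clock: 13.87
eef_pos: [564.6, 12.3, 4.7]
tcp_rot: [-3.141, 0.005, 0.333]
contact_force: [-8.3, -4.0, 5.9]
opening: 0.594
grasp_force: 4.1
```

Emit:
play_rows(
  dp=[
    [-0.3,0,0],
    [-0.7,0,0],
    [-0.9,0,-0.7],
    [-0.9,0,-1.7],
    [-0.9,0,-2.7],
  ],
  rot=[
    [0,0,0],
    [0,0,0],
    [0,0,0],
    [0,0,0],
    [0,0,0],
  ],
)

```text
clock: 14.28
eef_pos: [531.4, 0.9, 113.3]
tcp_rot: [-3.14, 0.003, 0.332]
contact_force: [1.0, -0.3, 0.2]
opening: 0.596
grasp_force: 0.0
```

Emit:
play_rows(
  dp=[
    [0,0,-0.7],
    [0,0,-1.4],
    [0,0,-2.1],
    [0,-0.4,-2.3],
    [0,-0.8,-2.4],
  ],
  rot=[
    [0,0,0],
    [0,0,0],
    [0,0,0],
    [0,0,0],
    [0,0,0],
  ],
  fingers=0,
)

```text
clock: 14.7
eef_pos: [524.1, 31.3, 211.7]
tcp_rot: [3.14, -0.004, 0.331]
contact_force: [1.4, -0.4, -0.7]
opening: 0.002
grasp_force: 0.0
```

Run:
```python
from h import *
from rig import optics
go(w(0,0,175),18.7)
for n in("scene","side"):
    f=optics.grab_frame(n)
    hsv=cv2.cvtColor(f["color"],cv2.COLOR_RGB2HSV)
    m=(((hsv[...,0]<8)|(hsv[...,0]>172))&(hsv[...,1]>130)&(hsv[...,2]>140)).astype(np.uint8)
    k,l,s,c=cv2.connectedComponentsWithStats(m)
    for i in range(1,k):
        if 40<s[i,4]<400 and 100<c[i][1]: print(n,s[i],c[i].round(1),plane(f,*c[i],147).round(1))
```

```text
t 14.7 stand [-44.3  86.7] z 211.7 F [ 1.4 -0.4 -0.7] op 0.0
dp [ 2.168 -1.099  0.926] rot [ 0.01 -0.04  0.04]
scene [295 230  16  10 125] [302.9 234.7] [590.1 100.4 147. ]
side [483 210  22  26  43] [494.8 221. ] [ 766.4 -490.7  147. ]
```

Emit:
play_rows(
  dp=[
    [0.5,-0.25,0],
    [1.1,-0.55,0],
    [1.7,-0.85,0.2],
    [2.1,-1.05,0.5],
    [2.17,-1.1,0.8],
  ],
  rot=[
    [0,0,0],
    [0,0,0],
    [0,0,0],
    [0,0,0],
    [0,0,0],
  ],
)

```text
clock: 15.22
eef_pos: [592.7, 102.7, 176.3]
tcp_rot: [3.141, -0.002, 0.334]
contact_force: [-1.5, -0.2, 0.3]
opening: 0.001
grasp_force: 0.0
```

Emit:
play_rows(
  dp=[
    [0,0,0.1],
    [0,0,0.2],
    [0,0,0.3],
    [0,0,0.4],
    [0,0,0.4],
  ],
  rot=[
    [0,0,0],
    [0,0,0],
    [0,0,0],
    [0,0,0],
    [0,0,0],
  ],
)

```text
clock: 15.63
eef_pos: [589.8, 100.5, 160.7]
tcp_rot: [-3.142, 0.001, 0.332]
contact_force: [-0.1, -0.3, -0.2]
opening: 0.003
grasp_force: 0.0
```

Run:
```python
from h import *
go(w(0,0,150),18.7)
```

```text
t 15.63 stand [0.2 2.3] z 160.7 F [-0.1 -0.3 -0.2] op 0.0
dp [0.057 0.006 0.267] rot [-0.    0.01  0.05]
```

Emit:
play_rows(
  dp=[
    [0.05,0,0.1],
    [0.05,0,0.2],
    [0.05,0,0.28],
    [0.05,0,0.33],
    [0.05,0,0.38],
  ],
  rot=[
    [0,0,0],
    [0,0,0],
    [0,0,0],
    [0,0,0],
    [0,0,0],
  ],
)

```text
clock: 16.05
eef_pos: [592.3, 101.8, 145.7]
tcp_rot: [3.141, 0.0, 0.332]
contact_force: [-0.2, -1.3, 1.6]
opening: -0.002
grasp_force: 0.5
```

Emit:
play_rows(
  dp=[
    [0,0,0.02],
    [0,0,0.04],
    [0,0,0.06],
    [0,0,0.08],
  ],
  rot=[
    [0,0,0],
    [0,0,0],
    [0,0,0],
    [0,0,0],
  ],
)

```text
clock: 16.38
eef_pos: [592.3, 101.9, 142.7]
tcp_rot: [3.142, 0.0, 0.332]
contact_force: [-1.2, -1.1, 0.3]
opening: 0.003
grasp_force: 0.6
```

Emit:
play_rows(
  dp=[
    [0,0,0.02],
    [0,0,0.04],
    [0,0,0.06],
    [0,0,0.08],
  ],
  rot=[
    [0,0,0],
    [0,0,0],
    [0,0,0],
    [0,0,0],
  ],
)

```text
clock: 16.72
eef_pos: [592.3, 101.9, 139.4]
tcp_rot: [3.142, -0.0, 0.332]
contact_force: [-0.7, -0.3, 1.4]
opening: 0.002
grasp_force: 0.7
```

Emit:
play_rows(
  dp=[
    [0,0,0.02],
    [0,0,0.04],
    [0,0,0.06],
    [0,0,0.08],
  ],
  rot=[
    [0,0,0],
    [0,0,0],
    [0,0,0],
    [0,0,0],
  ],
)

```text
clock: 17.05
eef_pos: [592.4, 101.9, 136.6]
tcp_rot: [3.142, -0.0, 0.332]
contact_force: [-1.3, -1.0, 6.4]
opening: -0.003
grasp_force: 3.3
```

Emit:
play_rows(
  dp=[
    [0,0,0.02],
    [0,0,0.04],
    [0,0,0.05],
  ],
  rot=[
    [0,0,0],
    [0,0,0],
    [0,0,0],
  ],
)

```text
clock: 17.3
eef_pos: [592.4, 101.9, 134.8]
tcp_rot: [3.142, -0.0, 0.332]
contact_force: [-2.6, -1.8, 9.0]
opening: -0.0
grasp_force: 4.6
```

Emit:
play_rows(
  dp=[
    [0,0,0.02],
    [0,0,0.04],
    [0,0,0.05],
  ],
  rot=[
    [0,0,0],
    [0,0,0],
    [0,0,0],
  ],
)

```text
clock: 17.55
eef_pos: [592.4, 101.9, 133.1]
tcp_rot: [3.142, -0.0, 0.332]
contact_force: [-4.7, -1.8, 11.7]
opening: -0.0
grasp_force: 5.9
```

Emit:
play_rows(
  dp=[
    [0,0,0.02],
    [0,0,0.04],
    [0,0,0.04],
  ],
  rot=[
    [0,0,0],
    [0,0,0],
    [0,0,0],
  ],
)

```text
clock: 17.8
eef_pos: [592.4, 101.9, 131.7]
tcp_rot: [3.142, -0.0, 0.332]
contact_force: [-4.7, -1.4, 12.5]
opening: 0.001
grasp_force: 6.9
```

Emit:
play_rows(
  dp=[
    [0,0,0.02],
    [0,0,0.03],
  ],
  rot=[
    [0,0,0],
    [0,0,0],
  ],
)

```text
clock: 17.97
eef_pos: [592.4, 101.9, 130.7]
tcp_rot: [3.141, -0.0, 0.332]
contact_force: [-5.4, -2.4, 15.5]
opening: 0.001
grasp_force: 7.7
```

Emit:
play_rows(
  dp=[
    [0,0,0.02],
    [0,0,0.03],
  ],
  rot=[
    [0,0,0],
    [0,0,0],
  ],
)

```text
clock: 18.13
eef_pos: [592.4, 101.9, 129.7]
tcp_rot: [3.141, -0.001, 0.332]
contact_force: [-6.6, -2.8, 16.4]
opening: 0.006
grasp_force: 8.3
```

Emit:
play_rows(
  dp=[
    [0,0,0.02],
    [0,0,0.03],
  ],
  rot=[
    [0,0,0],
    [0,0,0],
  ],
)

```text
clock: 18.3
eef_pos: [592.4, 101.9, 128.1]
tcp_rot: [3.142, -0.0, 0.332]
contact_force: [-3.8, -2.5, 8.7]
opening: 0.001
grasp_force: 4.7
```

The force dropped from 16.4 N to 8.7 N, so the spring has snapped. Now I'll raise the tool and let the head come up.

Emit:
play_rows(
  dp=[
    [0,0,-0.1],
    [0,0,-0.2],
    [0,0,-0.35],
    [0,0,-0.5],
    [0,0,-0.7],
  ],
  rot=[
    [0,0,0],
    [0,0,0],
    [0,0,0],
    [0,0,0],
    [0,0,0],
  ],
)

```text
clock: 18.72
eef_pos: [592.1, 101.9, 155.2]
tcp_rot: [-3.141, 0.001, 0.332]
contact_force: [-1.0, 0.1, -0.8]
opening: 0.001
grasp_force: 0.0
```

Emit:
play_rows(
  dp=[
    [0,0,-0.5],
    [0,0,-1.2],
    [-0.5,0,-1.9],
    [-1.3,0,-2.4],
    [-2.2,0,-2.6],
  ],
  rot=[
    [0,0,0],
    [0,0,0],
    [0,0,0],
    [0,0,0],
    [0,0,0],
  ],
)

```text
clock: 19.13
eef_pos: [510.4, 73.5, 262.3]
tcp_rot: [3.141, -0.005, 0.333]
contact_force: [0.7, 0.5, 1.2]
opening: -0.0
grasp_force: 0.0
```

Emit:
play_rows(
  dp=[
    [-0.6,0,0],
    [-1.2,0,0],
    [-1.8,0,0],
    [-2.1,0,0],
    [-2.1,0,0],
  ],
  rot=[
    [0,0,0],
    [0,0,0],
    [0,0,0],
    [0,0,0],
    [0,0,0],
  ],
)

```text
clock: 19.55
eef_pos: [427.9, 45.3, 259.4]
tcp_rot: [-3.141, 0.0, 0.332]
contact_force: [0.1, -0.1, 0.1]
opening: -0.001
grasp_force: 0.0
```

Run:
```python
from h import *
from rig import optics
go(w(0,0,200),18.7)
S0=dict(np.load("pics/s5.npz"))
f=optics.grab_frame("scene");g=optics.grab_frame("side")
def head(c):
    hsv=cv2.cvtColor(c,cv2.COLOR_RGB2HSV)
    m=(((hsv[...,0]<8)|(hsv[...,0]>172))&(hsv[...,1]>130)&(hsv[...,2]>70))[222:260,288:320]; v,u=np.nonzero(m); return u.mean()+288,v.mean()+222,v.min()+222
print(head(S0["color"]),head(f["color"]))
a=cv2.resize(f["color"][225:310,230:370,::-1],None,fx=3.9,fy=3.9,interpolation=cv2.INTER_CUBIC)
b=cv2.resize(g["color"][155:225,230:350,::-1],None,fx=3.5,fy=3.5,interpolation=cv2.INTER_CUBIC)
c=np.zeros((a.shape[0]+b.shape[0],a.shape[1],3),np.uint8);c[:a.shape[0]]=a;c[a.shape[0]:,:b.shape[1]]=b
cv2.imwrite("pics/c6.png",c)
```

```text
t 19.55 stand [-1.000e-01  1.733e+02] z 259.4 F [ 0.1 -0.1  0.1] op -0.0
dp [4.334 0.02  1.484] rot [-0.    0.    0.05]
(np.float64(302.741935483871), np.float64(236.247311827957), np.int64(230)) (np.float64(302.8817204301075), np.float64(235.8978494623656), np.int64(230))
```

View pics/c6.png

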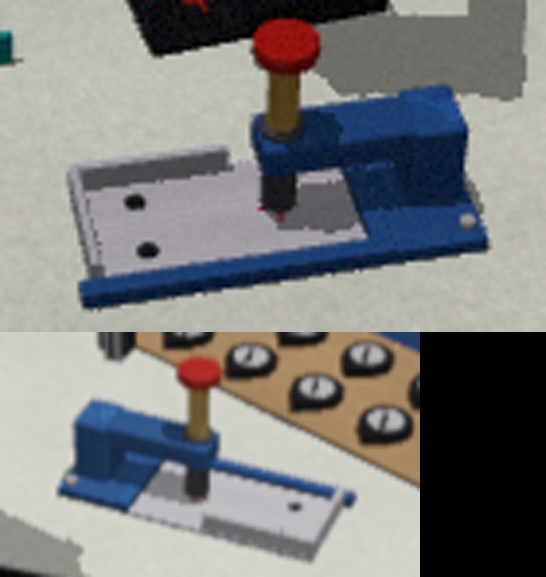

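The final view shows the bracket flush against the fence and end stop, the cross under the nose at (278,212), and the head fully back up at its old pixel height. The robot is clear, so I'll hand in.

```bash
python3 -c "
from rig import r
print(r.sign_off())"
```

```text
the job is handed in; nothing more can be done
None
```

The job is handed in (no verdict came back): the bracket is seated against both fences with its cross under the punch, the punch snapped once (push fell from 16.4 N to 8.7 N), the head is fully up again, and the arm kept clear of the badges and bottle.

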